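Lock the strainer cover's wing nut

ROBOT

A 6-joint arm with a two-finger parallel gripper is mounted at the origin on the work surface. World frame = base frame: x ahead of the robot, y to its left, z up, the work surface at z = 0. Lengths are in m, angles in rad, forces in N, time in s.
With the tool pointing down it reaches from about 0.325 to 0.9 m from the base axis. Payload 3.5 kg.
Tool frame: the origin (TCP) lies midway between the tips of the shut fingers; the grasp point (between the pads) lies 19 mm behind it; y points along the fingers, z is the direction in which the jaws open and shut, and the axes are right-handed (so a half turn about y gives the same grasp; the last joint's range is limited). The gripper opens to 85 mm and grips with 20 to 120 N. Pads are 22 mm wide; open, the fingers measure 114 mm over their backs; the gripper's body (76 mm by 85 mm) begins 54 mm behind the grasp point. The pads swing forward as they close: fully open they stand 13 mm farther back than shut.
Start: joints at [-1.22, 0.276, -0.026, 1.268, 0, 1.467], TCP at [0.274, -0.562, 0.231] pointing down, gripper open.
Joint ranges: [-3.12, 3.12], [-0.85, 1.88], [-1.08, 1.24], [-1.95, 2.15], [-1.57, 1.53], [-3.14, 3.14]. Speed limits (rad/s): [2.57, 2.57, 3.14, 3.14, 3.14, 3.14].

INTERFACE

Orientations are given as a rotation vector (axis times angle).
In Python, from rig import * gives the robot as it stands. The module is installed in compiled form; this text tells all that it offers.
- The arm moves only by the tool step_arm, never from a script. Its argument "commands" is a list that holds one entry, the list of rows, each a list of 4 numbers: the shift along the tool's x, y, z in mm, then the turn about the tool's y in degrees. A call has 1 to 20 rows; each row is the pose to reach, as a shift and turn from the pose commanded when the call began, along the tool's axes at that moment; what a row does not reach only later rows make up. A row lasts 1/8 s, in which the tool goes at most 62.5 mm and 10.7 degrees, less where a joint would pass 70% of its speed; a pose out of reach is approached as far as the arm can. A call with a gripper value outside its range is refused whole. "gripper" is the finger opening in mm, from 0 to 85.4, set as the call begins (left out, the last holds). The fingers move at their own pace and stop on an object; "grip_force" is the grip in N (left out, the last holds). Time passes only in rows, so rows that repeat a pose let the fingers close. It gives the time, the measured TCP pose, the force and the opening at its end, in the units of the state.
- get_state(): the state, without advancing time (a new reading comes with each control period).
- snapshot(name): name is "scene" or "top" or "wrist"; returns a dict with "color" (420x560x3 uint8, blue, green, red), "K" (3x3 intrinsics, pixels), "cam_to_world" (4x4, takes a point from camera to world coordinates). Camera axes: x right, y down, z forward; pixel columns grow to the right and rows downward; lengths in m; the calibration is good to about 2 mm. A picture is of the moment at which its call begins. There is no depth.
- finish_job(): hands the job in, once; it reports no verdict.
The state is a dict: "t": time; "joint_pos": joint angles; "dq": joint speeds; "joint_efforts": joint torques, N m; "tool_pos": TCP position; "ee_rot": TCP orientation; "force": force on the tool from outside, world axes, zero at the start; "torque": the same for the moment, N m; "width": opening from 0.0 (shut) to 1.0 (fully open).
Only numpy, scipy, OpenCV 4.12 (cv2) and the standard library are available. Lean on these libraries where they do the work, as an engineer would, in place of code of your own. Each camera call takes 0.05 s, during which the arm holds its last target. There are 200 camera calls.

TASK

Two strainer pots stand on the bench, and the one with two upright stubs on its cover was left unlocked: its wing nut stands across the strap. Turn that wing nut clockwise, seen from above, until its wings lie in line with the strap beneath it, then let go. Do not knock the two stubs beside it, and leave the other strainer's nut as it is.

Things in the scene. Friction and masses are not known exactly. Their poses are not given: they have to be found in the camera images.
- wing_nut (a joint): Steel wing nut to turn, on a vertical axis mid-strap on the strainer with stubs. Value: angle of its wings from the strap, rad: 0 = in line (locked), positive = counter-clockwise of that seen from above. Starts at 1.1 to 1.4, can move from -0.6 to 1.55, no stop at 0. Stiff (friction about 0.08 N m, no spring), stays where left, does not rise or sink.
- nut_grip (a point): Point on the nut's axis at grip height, 118 mm above the bench; x along the wings (turns with the nut), z up. Wings: one upright plate 10 mm thick, 78 mm tip to tip: two round ears, 30 mm diameter, 14 mm below to 16 mm above this point, and a web between, top 6 mm above it (screw end 4 mm higher). Hub below: 24 mm diameter, top 20 mm lower than this point; strap top 26 mm lower.
- stubs: Two upright steel stubs, 20 mm diameter, on that strainer's round cover (152 mm wide). Origin: on the nut's axis at the cover top, 80 mm above the bench; z up, x along the strap (dark steel bar 24 mm wide, 166 mm long). Stub axes at (-30, 45) and (30, -45) mm here; tops 134 mm above the bench, level with the nut. Open fingers clear them at the start and at 0; part-way, keep within 40 mm of the axis.
- other_nut (a joint): The same sort of wing nut on the second strainer, which has the same pot, cover and strap but no stubs, at least 0.2 m away; not to be moved. Value in rad: 0 = in line with its strap, where it starts.
There are look-alikes about, which are no part of the job. What is shaped like the part that bears wing_nut but green is not meant.

How it is judged:
By the outcome, as a careful person would: the job done as asked, in the order asked, and still so for the second after the job is handed in, with the robot touching nothing.
It also fails if it takes over 29 s, if anything falls off the work surface, if the arm or the gripper's body presses on something with over 40 N, if the wrist force passes 120 N, or if a joint passes its speed limit or range.

## Working session

There is one attempt and no reset: what is moved stays moved. The work goes in short steps, Python scripts to look and compute and a tool call to move; the robot and the scene stay as the last step left them, time stands still between calls to the robot, and variables do not carry over. Pictures are saved under pics/ and viewed, about 8 in all and at most 12, crops included, and the job is handed in when it is done.

Besides the shell and the picture viewer there is one more tool, called after "Emit:" by a JSON object that holds its "api" and its "payload", one argument or row to a line. step_arm: Moves the arm, as the interface text tells. Its arguments: {"type":"object","properties":{"commands":{"type":"array"},"gripper":{"type":"number"},"grip_force":{"type":"number"}},"required":["commands"]}

```bash
mkdir -p pics
cat > h.py <<'E'
from rig import *
import numpy as np, cv2
from scipy.spatial.transform import Rotation as R
def ray(s,u,v,z):
    d=np.linalg.inv(s["K"])@[u,v,1]; T=s["cam_to_world"]; d=T[:3,:3]@d; o=T[:3,3]
    return o+d*(z-o[2])/d[2]
def proj(s,p):
    T=np.linalg.inv(s["cam_to_world"]); q=s["K"]@(T[:3,:3]@p+T[:3,3]); return q[:2]/q[2]
E
python3 - <<'E'
from h import *
import pickle
for n in("top","scene"):
    s=snapshot(n); cv2.imwrite(f"pics/{n}0.png",s["color"]); pickle.dump(s,open(n+"0.pkl","wb")); print(n,s["cam_to_world"].round(3).tolist(),s["K"][0,0])
st=get_state(); print(st["t"],st["tool_pos"],R.from_rotvec(st["ee_rot"]).as_matrix().round(3).tolist(),st["width"])
E
```

```text
top [[0.025, -0.995, 0.101, 0.39], [-1.0, -0.024, 0.007, -0.127], [-0.004, -0.101, -0.995, 0.91], [0.0, 0.0, 0.0, 1.0]] 383.88853547966875
scene [[-0.482, 0.708, -0.515, 0.992], [0.876, 0.389, -0.284, 0.139], [-0.001, -0.589, -0.808, 0.878], [0.0, 0.0, 0.0, 1.0]] 491.5837936765973
0.1 [ 0.27371375 -0.56108487  0.23025251] [[-0.899, -0.001, 0.438], [-0.438, 0.002, -0.899], [-0.0, -1.0, -0.002]] 1.0023940563874827
```

View pics/top0.png

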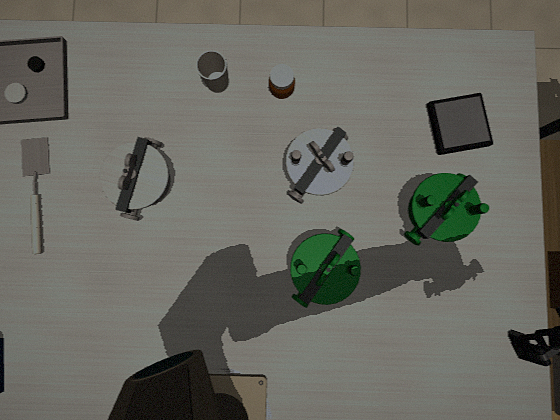

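View pics/scene0.png

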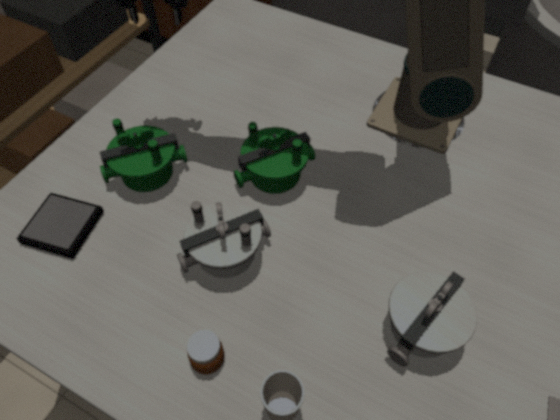

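The target is the white-covered strainer at about (319,160) in top and (225,235) in scene. Its nut lies across the strap, and its stubs are at (295,158) and (347,158). The white one on the left has no stubs, and the two green ones are look-alikes.

Run:
```python
import cv2,numpy as np
a=cv2.imread("pics/top0.png")[115:210,275:365]; b=cv2.imread("pics/scene0.png")[190:280,170:280]
a=cv2.resize(a,None,fx=4.2,fy=6,interpolation=2) if 0 else cv2.resize(a,(360,380),interpolation=2)
b=cv2.resize(b,(440,360),interpolation=2)
c=np.zeros((380,800,3),np.uint8); c[:380,:360]=a; c[:360,360:]=b
cv2.imwrite("pics/c0.png",cv2.convertScaleAbs(c,alpha=1.4))
```

```text
(no output)
```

View pics/c0.png

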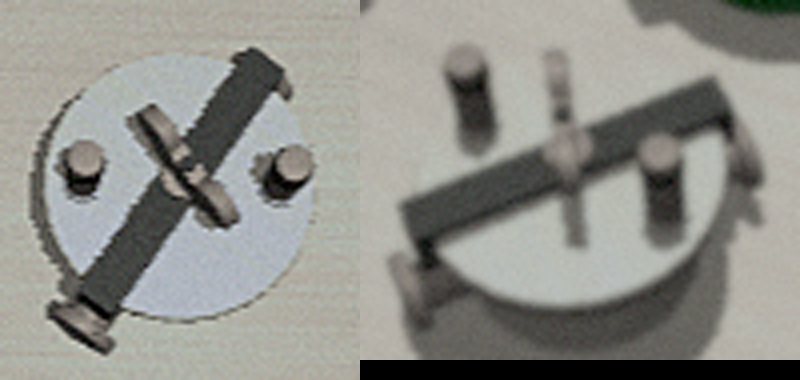

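Run:
```python
from h import *; import pickle
s=pickle.load(open("top0.pkl","rb")); c=pickle.load(open("scene0.pkl","rb"))
f=lambda u,v:(275+u/4-.375,115+v/4-.375); g=lambda u,v:(170+(u-360)/4-.375,190+v/4-.375)
for n,S,F,A,B in(("top",s,f,(85,153),(292,158)),("scn",c,g,(467,65),(661,150))):
    a=ray(S,*F(*A),.134);b=ray(S,*F(*B),.134)
    if n=="scn" : pass
    d=b-a; print(n,"stubs",a.round(4),b.round(4),"mid",((a+b)/2).round(4),"len",np.linalg.norm(d),"ang",np.degrees(np.arctan2(d[1],d[0])))
P=[ray(s,*f(*p),.092) for p in((235,62),(283,85),(77,298),(115,312))]
d=(P[0]+P[1]-P[2]-P[3])/2; print("strap",(sum(P)/4).round(4),np.linalg.norm(d),np.degrees(np.arctan2(d[1],d[0])))
P=[ray(c,*g(*p),.092) for p in((402,207),(432,245),(713,78),(733,112))]
d=(P[2]+P[3]-P[0]-P[1])/2; print("strap scn",(sum(P)/4).round(4),np.linalg.norm(d),np.degrees(np.arctan2(d[1],d[0])))
a=ray(s,*f(148,112),.134);b=ray(s,*f(226,208),.134);d=b-a;print("nut top",a,b,((a+b)/2),np.linalg.norm(d),np.degrees(np.arctan2(d[1],d[0])))
a=ray(c,*g(557,55),.134);b=ray(c,*g(575,242),.104);d=b-a;print("nut scn",a,b,((a+b)/2),np.linalg.norm(d),np.degrees(np.arctan2(d[1],d[0])))
i=cv2.cvtColor(s["color"],cv2.COLOR_BGR2HSV); m=((i[...,2]>110)&(i[...,1]<30)).astype(np.uint8)
```

```text
top stubs [ 0.5893 -0.1537  0.134 ] [ 0.5891 -0.2604  0.134 ] mid [ 0.5892 -0.2071  0.134 ] len 0.10668267639235784 ang -90.06760027360271
scn stubs [ 0.589  -0.2599  0.134 ] [ 0.5862 -0.1553  0.134 ] mid [ 0.5876 -0.2076  0.134 ] len 0.10465253612566784 ang 91.52708575270576
strap [ 0.5816 -0.2061  0.092 ] 0.15608842490607802 -33.67078555503324
strap scn [ 0.5879 -0.206   0.092 ] 0.1602156636831489 146.78063072854692
nut top [ 0.61166252 -0.18586989  0.134     ] [ 0.56212937 -0.22671967  0.134     ] [ 0.58689595 -0.20629478  0.134     ] 0.06420465276881741 -140.48774039423753
nut scn [ 0.56376859 -0.22608898  0.134     ] [ 0.63224705 -0.17547071  0.104     ] [ 0.59800782 -0.20077984  0.119     ] 0.09028570177396548 36.47126550645824
```

Emit:
{"api": "step_arm", "payload": {
  "commands": [
    [[-110,0,-45,0],[-220,0,-91,-4],[-330,0,-136,-9],[-438,0,-182,-13],[-438,0,-182,-13],[-438,0,-182,-13],[-438,0,-182,-13],[-438,0,-182,-13],[-438,0,-182,-13],[-438,0,-182,-13],[-438,0,-182,-13],[-438,0,-182,-13]]
  ],
  "gripper": 85.4,
  "grip_force": 50
}}

```text
t: 1.6
tool_pos: [0.5872, -0.2071, 0.2313]
ee_rot: [-0.646, 1.829, -1.829]
force: [0.3, 0.3, 0.6]
width: 0.997
```

Run:
```python
from h import *; import pickle
s=snapshot("wrist"); pickle.dump(s,open("w1.pkl","wb")); cv2.imwrite("pics/w1.png",s["color"])
st=get_state(); M=R.from_rotvec(st["ee_rot"]).as_matrix()
print(st["t"],st["tool_pos"],M.round(3).tolist(),np.degrees(np.arctan2(M[1,2],M[0,2])),st["joint_pos"],st["force"],s["cam_to_world"].round(3).tolist())
for z in(.134,.118,.092):print(z,proj(s,np.array([.588,-.207,z])))
```

```text
1.65 [ 0.5873024  -0.2070328   0.23139213] [[-0.778, -0.0, 0.628], [-0.628, -0.0, -0.778], [0.0, -1.0, 0.0]] -51.088542533902036 [-4.42648380e-01  2.72349797e-01 -3.15577438e-02  1.26688914e+00
 -5.98547300e-05  2.01981123e+00] [-0.06212404  0.13708965 -0.52632793] [[0.627, -0.751, -0.207, 0.638], [-0.779, -0.605, -0.167, -0.165], [0.0, 0.266, -0.964, 0.373], [0.0, 0.0, 0.0, 1.0]]
0.134 [281.92703378 206.17668585]
0.118 [281.83186717 201.42013705]
0.092 [281.6989212  194.77532698]
```

View pics/w1.png

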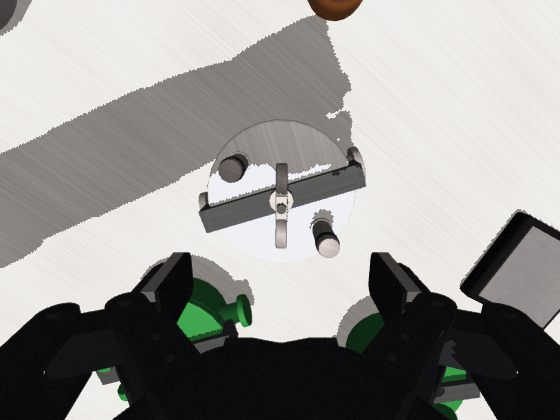

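Wrist view: the plate runs vertically at u≈281 (v 165–247), square to the jaws, and the axis projects to the expected spot. Joint 6 would run out of range (115.7°+73°), so I'll use the half-turned grasp.

Emit:
{"api": "step_arm", "payload": {
  "commands": [
    [[0,0,0,-10],[0,0,0,-20],[0,0,0,-30],[0,0,0,-40],[0,0,0,-50],[0,0,0,-60],[0,0,0,-70],[0,0,0,-80],[0,0,0,-90],[0,0,0,-100],[0,0,0,-110],[0,0,0,-120],[0,0,0,-130],[0,0,0,-140],[0,0,0,-150],[0,0,0,-160],[0,0,0,-170],[0,0,0,-180],[0,0,0,-180],[0,0,0,-180]]
  ]
}}

```text
t: 4.15
tool_pos: [0.5877, -0.2064, 0.2314]
ee_rot: [-1.505, -0.531, 0.53]
force: [0.7, 0.7, 0.3]
width: 1.0
```

Run:
```python
from h import *; import pickle
o=pickle.load(open("w1.pkl","rb"))
s=snapshot("wrist"); pickle.dump(s,open("w2.pkl","wb"))
st=get_state(); M=R.from_rotvec(st["ee_rot"]).as_matrix()
print(st["t"],st["tool_pos"],np.degrees(np.arctan2(M[1,2],M[0,2])),st["joint_pos"].round(3) if hasattr(st["joint_pos"],'round') else st["joint_pos"])
u,v=proj(s,np.array([.588,-.207,.118])); print(u,v)
x,y=int(u)-100,int(v)-100; 
a=o["color"][100:290,180:390]; x=max(x,0);y=max(y,0); b=s["color"][y:y+190,x:x+200]; print(x,y)
cv2.imwrite("pics/c2.png",np.hstack([cv2.resize(a,(400,362)),cv2.resize(b,(b.shape[1]*2,362))])[:, :800])
# nut in w1: ears' row extents
g=cv2.cvtColor(o["color"],cv2.COLOR_BGR2GRAY)
for r in(168,175,182,225,232,238):print(r,g[r,266:298].tolist())
```

```text
4.2 [ 0.58775427 -0.20639135  0.2313561 ] 128.86491845921967 [-0.441  0.273 -0.031  1.267  0.    -1.12 ]
278.8810264174288 204.04832088049358
178 104
168 [240, 240, 240, 240, 240, 239, 234, 143, 145, 123, 68, 85, 81, 85, 84, 83, 81, 84, 82, 81, 82, 90, 142, 147, 145, 143, 143, 145, 148, 148, 149, 142]
175 [240, 240, 241, 240, 240, 241, 240, 239, 239, 200, 84, 99, 104, 101, 100, 97, 96, 98, 99, 100, 93, 116, 240, 240, 240, 240, 240, 241, 240, 240, 240, 240]
182 [240, 240, 240, 240, 240, 240, 240, 240, 239, 200, 84, 98, 98, 98, 98, 101, 104, 103, 108, 107, 101, 96, 144, 141, 135, 82, 78, 37, 29, 31, 45, 64]
225 [239, 240, 240, 240, 240, 240, 240, 240, 238, 202, 131, 147, 143, 141, 141, 144, 139, 139, 132, 125, 125, 240, 240, 240, 240, 240, 239, 240, 240, 240, 240, 240]
232 [240, 240, 239, 241, 240, 240, 239, 240, 237, 156, 165, 205, 201, 197, 194, 191, 193, 192, 194, 176, 146, 240, 240, 240, 240, 241, 240, 240, 240, 240, 240, 239]
238 [240, 241, 240, 240, 240, 240, 240, 240, 237, 159, 182, 193, 195, 195, 197, 198, 200, 201, 202, 194, 152, 240, 240, 240, 240, 240, 240, 239, 240, 239, 240, 240]
```

View pics/c2.png

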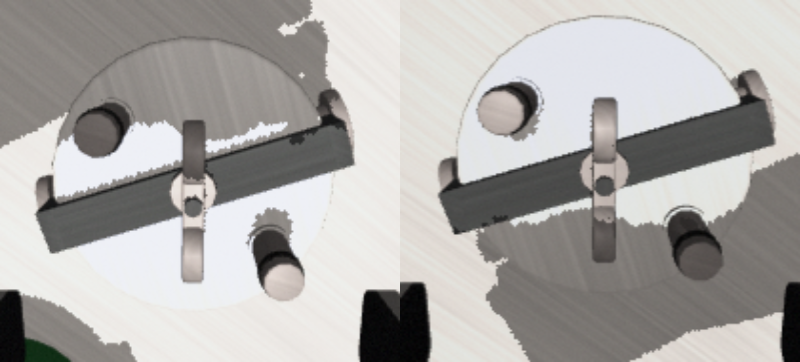

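Crops: left is w1, right is w2. In both the plate is vertical within half a degree and the strap slopes about 15°. Next I'll fit both numerically.

```bash
cat >> h.py <<'E'
def angs(s,ax=np.array([.588,-.207])):
    "strap direction/centre from edge lines, nut direction from row edges, in w frame"
    c=s["color"]; g=cv2.GaussianBlur(cv2.cvtColor(c,cv2.COLOR_BGR2GRAY),(3,3),0)
    m=cv2.inRange(g,40,78)
    # world-plane rectified image at strap top, 0.5 mm/px, around axis
    def rect(z):
        q=np.float32([[ax[0]+a,ax[1]+b,z] for a,b in((-.1,-.1),(.1,-.1),(.1,.1),(-.1,.1))])
        H=cv2.getPerspectiveTransform(np.float32([proj(s,p) for p in q]),np.float32([[0,0],[400,0],[400,400],[0,400]]))
        return cv2.warpPerspective(g,H,(400,400))
    return rect(.092),rect(.134)
E
python3 - <<'E'
from h import *; import pickle
for n in("w1","w2"):
    s=pickle.load(open(n+".pkl","rb")); a,b=angs(s)
    # strap: rotate so that strap lies horizontally; sample rows across
    th=np.radians(-33.5); d=np.array([np.cos(th),np.sin(th)]); nn=np.array([-d[1],d[0]])
    pts=[]
    for t in list(range(-140,-65,5))+list(range(65,140,5)):
        k=np.arange(-44,45); p=200+t*d[:,None]+k*nn[:,None]
        v=cv2.remap(a,p[0].astype(np.float32)[None],p[1].astype(np.float32)[None],1)[0]
        w=np.where((v>35)&(v<78))[0]
        if len(w): pts.append((t/2,k[w.min()]/2,k[w.max()]/2,len(w)/2))
    P=np.array(pts); P=P[abs(P[:,2]-P[:,1]-24)<3]; print(n,len(P),"strap"); f=np.polyfit(P[:,0],(P[:,1]+P[:,2])/2,1)
    print(" width",(P[:,2]-P[:,1]).mean()," ang",-33.5+np.degrees(np.arctan(f[0]))," perp off mm",f[1])
    H=s["color"]; g=cv2.cvtColor(H,cv2.COLOR_BGR2GRAY)
    u0,v0=proj(s,np.array([.588,-.207,.134]))
    for r in range(int(v0)-40,int(v0)+42,6): 
        row=g[r,int(u0)-16:int(u0)+17].astype(float); e=np.abs(np.diff(row)); i=np.where(e>30)[0]; print(r,(i+int(u0)-15.5).tolist())
E
```

```text
w1 0 strapTraceback (most recent call last):
  File "<stdin>", line 12, in <module>
    raise TypeError("expected non-empty vector for x")
TypeError: expected non-empty vector for x
```

Run:
```python
from h import *; import pickle
for n in("w1","w2"):
    s=pickle.load(open(n+".pkl","rb")); g=cv2.cvtColor(s["color"],cv2.COLOR_BGR2GRAY); u0,v0=proj(s,np.array([.588,-.207,.134])).astype(int)
    e1=[];e2=[]
    for u in list(range(u0-62,u0-20,4))+list(range(u0+20,u0+62,4)):
        vc=v0-10-int((u-u0)*.27); col=g[vc-25:vc+26,u].astype(int); dk=np.where(col<75)[0]
        # contiguous dark run around centre
        a=b=25
        while a>0 and col[a-1]<85:a-=1
        while b<50 and col[b+1]<85:b+=1
        e1.append((u,vc-25+a-.5));e2.append((u,vc-25+b+.5))
    L=[]
    for e in(e1,e2):
        e=np.array(e,float); W=np.array([ray(s,*p,.092)[:2] for p in e]); 
        vx,vy,x,y=cv2.fitLine(W.astype(np.float32),cv2.DIST_HUBER,0,.0005,1e-4).ravel(); L.append((vx,vy,x,y)); nn=np.array([-vy,vx]); r=(W-[x,y])@nn
        print(n,"edge ang",np.degrees(np.arctan2(vy,vx)),"off from axis mm",1e3*((np.array([x,y])-[.588,-.207])@nn),"med res",1e3*np.median(abs(r)))
    E=[]
    for r in range(v0-38,v0+42,5):
        row=g[r,u0-16:u0+17].astype(int); i=np.where(np.abs(np.diff(row))>30)[0]
        if len(i): E.append((r,(i[0]+i[-1])/2+u0-15.5-0.0,i[-1]-i[0]))
    print([(int(a),float(b),int(c)) for a,b,c in E])
    for z in(.134,):
        G=[ray(s,b,a,z) for a,b,c in E if 9<=c<=13]
        W=np.array(G)[:,:2]; vx,vy,x,y=cv2.fitLine(W.astype(np.float32),cv2.DIST_HUBER,0,.0005,1e-4).ravel(); print(" nut ang",np.degrees(np.arctan2(vy,vx)),"off mm",1e3*((np.array([x,y])-[.588,-.207])@[-vy,vx]),"screw/center",ray(s,*proj(s,np.array([.588,-.207,.128])),.128))
```

```text
w1 edge ang -36.417534 off from axis mm -0.716706118806339 med res 0.0648349191792047
w1 edge ang -36.40461 off from axis mm -1.6872598214338446 med res 0.06491807165572039
[(168, 280.0, 15), (173, 285.0, 21), (178, 284.5, 20), (183, 282.0, 15), (188, 279.0, 17), (193, 281.0, 19), (198, 281.5, 24), (203, 281.0, 23), (208, 282.0, 21), (213, 280.0, 15), (218, 281.0, 13), (223, 280.5, 12), (228, 280.5, 12), (233, 280.5, 12), (238, 280.5, 12), (243, 280.5, 12)]
 nut ang 38.103886 off mm 0.8392209671051771 screw/center [ 0.588 -0.207  0.128]
w2 edge ang -34.085342 off from axis mm -16.975541781531824 med res 0.20734706481774973
w2 edge ang -33.927948 off from axis mm 7.087213792285263 med res 0.2364630086389385
[(170, 279.5, 14), (175, 283.0, 21), (180, 279.0, 13), (185, 279.5, 16), (190, 280.0, 23), (195, 279.5, 24), (200, 280.0, 21), (205, 279.0, 13), (210, 274.0, 23), (215, 279.5, 12), (220, 282.5, 18), (225, 279.5, 12), (230, 279.5, 12), (235, 279.5, 12), (240, 279.5, 10)]
 nut ang 39.28235 off mm 0.40637010399080953 screw/center [ 0.588 -0.207  0.128]
```

Run:
```python
from h import *; import pickle
D={"w1":[(232.5,169.8),(331.2,247.5),(281.8,201.3),(281.3,208)],"w2":[(228,162.8),(329,239.4),(281,194.3),(280,201.6)]}
for n,d in D.items():
    s=pickle.load(open(n+".pkl","rb"))
    a,b=ray(s,*d[0],.134),ray(s,*d[1],.134); v=b-a
    print(n,"mid",((a+b)/2).round(4),np.linalg.norm(v).round(4),np.degrees(np.arctan2(v[1],v[0])).round(2),"hub",ray(s,*d[2],.098).round(4),"screw",ray(s,*d[3],.128).round(4), proj(s,np.array([.588,-.207,.092])))
```

```text
w1 mid [ 0.5863 -0.2103  0.134 ] 0.1074 -90.41 hub [ 0.5841 -0.2102  0.098 ] screw [ 0.5851 -0.2087  0.128 ] [281.6989212  194.77532698]
w2 mid [ 0.5828 -0.2095  0.134 ] 0.1071 90.71 hub [ 0.5834 -0.2082  0.098 ] screw [ 0.5836 -0.2092  0.128 ] [279.02686944 197.23298793]
```

The wrist half-turn pair puts the axis near (0.585,-0.2095), and top/scene put it near (0.588,-0.207). I'll use (0.586,-0.2085), because the difference lies along the wings. Strap is about -33.6°, nut about 38.9°, so the turn is about 72.5°. Descending now.

Emit:
{"api": "step_arm", "payload": {
  "commands": [
    [[-2.5,30,0,0],[-2.5,60,0,0],[-2.5,90,0,0],[-2.5,110,0,0],[-2.5,122,0,0],[-2.5,130,0,0],[-2.5,130,0,0],[-2.5,130,0,0],[-2.5,130,0,0]]
  ]
}}

```text
t: 5.32
tool_pos: [0.5866, -0.208, 0.1023]
ee_rot: [-1.506, -0.534, 0.532]
force: [-0.5, 0.6, -0.6]
width: 1.001
```

Run:
```python
from h import *; import pickle
s=snapshot("wrist"); pickle.dump(s,open("w3.pkl","wb")); cv2.imwrite("pics/w3.png",s["color"])
st=get_state(); print(st["t"],st["tool_pos"],st["force"],proj(s,np.array([.586,-.2085,.128])))
```

```text
5.375 [ 0.58645381 -0.20796825  0.10209345] [-0.405223   -0.35874772  0.13542044] [278.4076498 284.0419234]
```

View pics/w3.png

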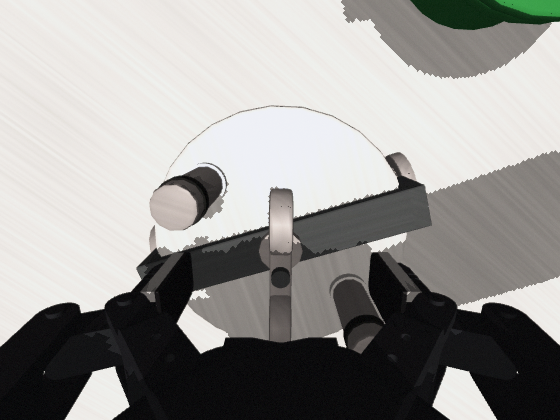

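Fingers straddle the plate evenly (192 / 370, plate at 281). The screw end is at (281,277), 7 px above the prediction, so the axis is about 2 mm further along -x. I'll shift by that and close.

Emit:
{"api": "step_arm", "payload": {
  "commands": [
    [[-2,0,0,0],[-2,0,0,0],[-2,0,0,0],[-2,0,0,0],[-2,0,0,0],[-2,0,0,0],[-2,0,0,0],[-2,0,0,0],[-2,0,0,0],[-2,0,0,0]]
  ],
  "gripper": 0,
  "grip_force": 50
}}

```text
t: 6.62
tool_pos: [0.5848, -0.2095, 0.1015]
ee_rot: [-1.506, -0.533, 0.532]
force: [2.7, -3.8, -1.0]
width: 0.1
```

Run:
```python
from h import *
st=get_state(); M=R.from_rotvec(st["ee_rot"]).as_matrix(); print(st["t"],st["tool_pos"],np.degrees(np.arctan2(M[1,2],M[0,2])),st["force"],st["torque"],st["width"]*85.4)
```

```text
6.625 [ 0.58480188 -0.20947382  0.10146507] 128.98812591050222 [ 2.65351512 -3.78294137 -1.00904645] [-0.72076429 -0.50784207 -0.06278522] 8.50141830544719
```

Emit:
{"api": "step_arm", "payload": {
  "commands": [
    [[0,0,0,6],[0,0,0,12],[0,0,0,18],[0,0,0,24],[0,0,0,30],[0,0,0,36],[0,0,0,36]]
  ]
}}

```text
t: 7.5
tool_pos: [0.5847, -0.2092, 0.1015]
ee_rot: [-1.571, -0.043, 0.041]
force: [2.2, -3.8, -1.1]
width: 0.105
```

Forces stay small. Turning the rest.

Emit:
{"api": "step_arm", "payload": {
  "commands": [
    [[0,0,0,6],[0,0,0,12],[0,0,0,18],[0,0,0,24],[0,0,0,30],[0,0,0,36.5],[0,0,0,36.5],[0,0,0,36.5],[0,0,0,36.5]]
  ]
}}

```text
t: 8.62
tool_pos: [0.5848, -0.2089, 0.1015]
ee_rot: [-1.522, 0.456, -0.457]
force: [3.7, -2.7, -1.0]
width: 0.103
```

Run:
```python
from h import *; import pickle
s=snapshot("wrist"); pickle.dump(s,open("w4.pkl","wb")); cv2.imwrite("pics/w4.png",s["color"])
st=get_state(); M=R.from_rotvec(st["ee_rot"]).as_matrix(); print(st["t"],st["tool_pos"],np.degrees(np.arctan2(M[1,2],M[0,2])),st["force"],st["torque"],st["joint_pos"])
```

```text
8.675 [ 0.58482875 -0.208933    0.10150016] 56.57639449112861 [ 4.1802708  -2.61476002 -0.76977768] [-0.42132605 -0.82798743  0.09574183] [-4.47421717e-01  3.61839830e-01 -1.96721162e-01  1.01140213e+00
  5.32154581e-04  1.35930709e-01]
```

View pics/w4.png

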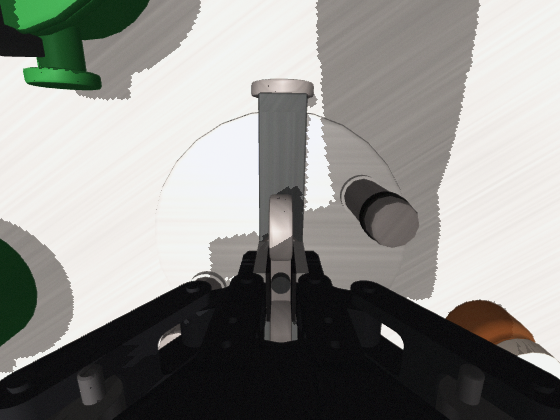

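Gripped and in line: strap at u≈259–305 and plate at 281. I'll measure the residual angle.

Run:
```python
from h import *; import pickle
s=pickle.load(open("w4.pkl","rb")); g=cv2.cvtColor(s["color"],cv2.COLOR_BGR2GRAY).astype(int)
L=[];Rr=[];N=[]
for r in range(108,236,4):
    e=np.diff(g[r]); l=250+np.argmax(abs(e[250:268]))+.5; q=296+np.argmax(abs(e[296:316]))+.5; L.append((l,r)); Rr.append((q,r))
for r in range(208,238,3):
    e=np.abs(np.diff(g[r])); N.append((262+np.argmax(e[262:280])+.5,282+np.argmax(e[282:300])+.5,r))
print(L[::4],Rr[::4],N[::3])
for n,e,z in(("L",L,.092),("R",Rr,.092),("nutL",[(a,r) for a,b,r in N],.134),("nutR",[(b,r) for a,b,r in N],.134)):
    W=np.array([ray(s,*p,z)[:2] for p in e],np.float32); vx,vy,x,y=cv2.fitLine(W,cv2.DIST_HUBER,0,.0003,1e-4).ravel(); nn=np.array([-vy,vx]); print(n,np.degrees(np.arctan2(vy,vx)),"off",1e3*((np.array([x,y])-[.5848,-.209])@nn),"res",1e3*np.median(abs((W-[x,y])@nn)))
```

```text
[(np.float64(257.5), 108), (np.float64(257.5), 124), (np.float64(257.5), 140), (np.float64(258.5), 156), (np.float64(258.5), 172), (np.float64(258.5), 188), (np.float64(258.5), 204), (np.float64(258.5), 220)] [(np.float64(306.5), 108), (np.float64(306.5), 124), (np.float64(305.5), 140), (np.float64(307.5), 156), (np.float64(304.5), 172), (np.float64(306.5), 188), (np.float64(303.5), 204), (np.float64(302.5), 220)] [(np.float64(269.5), np.float64(291.5), 208), (np.float64(269.5), np.float64(291.5), 217), (np.float64(269.5), np.float64(291.5), 226), (np.float64(268.5), np.float64(291.5), 235)]
L -33.971584 off -12.326091914653201 res 0.111503296
R -34.181633 off 11.391363116633624 res 0.12783019
nutL -35.03144 off -5.641232522852804 res 0.053725496
nutR -32.88284 off 4.151899631499716 res 1.7433194e-05
```

The residual is about 0.5° or less. I'll add 0.5°, then release, check, and lift straight up.

Emit:
{"api": "step_arm", "payload": {
  "commands": [
    [[0,0,0,0.5],[0,0,0,0.5],[0,0,0,0.5]]
  ]
}}

```text
t: 9.05
tool_pos: [0.5848, -0.2089, 0.1015]
ee_rot: [-1.52, 0.464, -0.465]
force: [3.2, -1.2, -1.1]
width: 0.105
```

Emit:
{"api": "step_arm", "payload": {
  "commands": [
    [[0,0,0,0],[0,0,0,0],[0,0,0,0],[0,0,0,0],[0,0,0,0],[0,0,0,0],[0,0,0,0],[0,0,0,0],[0,0,0,0],[0,0,0,0]]
  ],
  "gripper": 85.4
}}

```text
t: 10.3
tool_pos: [0.5844, -0.209, 0.1013]
ee_rot: [-1.52, 0.465, -0.465]
force: [0.1, 0.2, 0.8]
width: 0.998
```

Emit:
{"api": "step_arm", "payload": {
  "commands": [
    [[0,-15,0,0],[0,-40,0,0],[0,-80,0,0],[0,-120,0,0],[0,-130,0,0],[0,-130,0,0],[0,-130,0,0],[0,-130,0,0]]
  ]
}}

```text
t: 11.3
tool_pos: [0.5833, -0.2085, 0.2294]
ee_rot: [-1.52, 0.467, -0.462]
force: [-0.4, -0.4, -0.2]
width: 1.003
```

Run:
```python
from h import *; import pickle
s=snapshot("wrist"); pickle.dump(s,open("w5.pkl","wb")); cv2.imwrite("pics/w5.png",cv2.resize(s["color"][90:300,170:400],None,fx=2.6,fy=2.6))
st=get_state(); print(st["t"],st["tool_pos"],st["force"],st["width"])
g=cv2.cvtColor(s["color"],cv2.COLOR_BGR2GRAY).astype(int)
for r in range(140,250,8): e=np.abs(np.diff(g[r,250:312])); i=np.where(e>25)[0]; print(r,(i+250.5).tolist())
```

```text
11.35 [ 0.58349077 -0.20855894  0.22960162] [0.96808927 0.15414827 0.60167977] 0.999070145813598
140 [267.5, 268.5, 294.5, 295.5]
148 [267.5, 268.5, 294.5, 295.5]
156 [268.5, 293.5, 294.5, 295.5]
164 [268.5, 278.5, 280.5, 292.5, 293.5, 294.5, 296.5]
172 [268.5, 275.5, 286.5, 293.5, 294.5, 295.5]
180 [268.5, 275.5, 286.5, 293.5, 295.5]
188 [268.5, 275.5, 286.5, 293.5, 295.5]
196 [268.5, 269.5, 270.5, 271.5, 272.5, 274.5, 286.5, 292.5, 293.5, 296.5, 305.5]
204 [255.5, 256.5, 257.5, 259.5, 268.5, 269.5, 274.5, 275.5, 277.5, 278.5, 282.5, 283.5, 284.5, 285.5, 286.5, 293.5]
212 [268.5, 272.5, 276.5, 277.5, 286.5, 292.5, 293.5]
220 [268.5, 269.5, 292.5, 293.5]
228 [268.5, 269.5, 275.5, 286.5, 292.5, 293.5]
236 [253.5, 268.5, 269.5, 286.5, 292.5, 293.5, 294.5, 298.5]
244 [268.5, 269.5, 292.5, 293.5, 304.5]
```

View pics/w5.png

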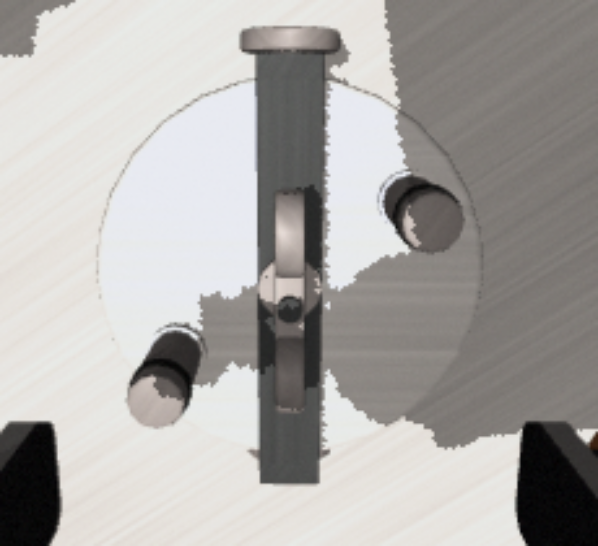

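The wings lie in line with the strap: the plate stays within u 275–287 from one ear to the other, and the strap is 268–294. Fingers are open and clear, so I'm handing in.

Run:
```python
from rig import *
print(finish_job())
```

```text
the job is handed in; nothing more can be done
None
```

I turned the wing nut on the white strainer with stubs clockwise by about 73° in total, until its wings lay in line with the strap. I then opened the fingers, lifted straight up and handed the job in at about 11.4 s of the 29 s allowed.

- **Final alignment:** the last wrist picture shows the wings parallel to the strap, to within about 1°. The gripper was fully open, about 130 mm above its grip height, and measured no real force.
- **Stubs and other nut:** force readings at the end of each move stayed below about 6 N, so nothing suggests the stubs were touched. The arm did not go near the other strainer, and I did not photograph it again at the end.
- **Disagreements:** the fixed cameras and the wrist camera differed by about 4 mm on the nut's axis. I used the wrist value for the grip, and forces stayed low throughout the turn. My estimates of the strap direction ranged from -32° to -36°. The last two edge fits, made while gripping, gave about -34°, and I added a final 0.5° of turn to match.

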